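# Start the film from the covered control desk

### The job

Start the film from the cinema control desk: slide its clear dust cover fully open, then press the red, the blue and the green key in that order, one at a time, holding each fully down for about half a second. Then slide the cover fully shut again. Never press the white key, and leave the diffuser, the remote control and the tumbler where they stand.

Things in the scene. Friction and masses are not known exactly. Their poses are not given: they have to be found in the camera images.
- console: Fixed black control desk with wooden ends, 169 (x) by 340 mm (y). Origin: centre of its underside, on the table. Its +y half is a blank deck 42 mm high; its -y half an open key bay 143 (x) by 151 mm (y) centred at y = -76 mm, rim 42 mm, floor 12 mm above the table. Guide strips at x = +-80 mm rise to 51 mm. Four keys in the bay at x = +-32, y = -78 +-32 mm; colours change places each time.
- cover (a joint): Travel of the see-through dust cover along the desk's +y, m: 0 = fully shut over the key bay, 0.150 = fully open over the blank deck (end stops). Starts shut or up to 35 mm ajar. Friction about 2 N; it stays where left. The cover is a plate 150 by 150 mm, 5 mm thick, its upper face 48 mm above the table.
- rib_top (a point): Middle of the top of the orange upright rib on the cover, 74 mm above the table. It is 90 mm long along the desk's x, 12 mm thick along the desk's y and stands 26 mm above the plate, in the middle of the cover (desk y = -78 mm shut, +72 mm open). Push its side to slide the cover.
- key_red_top (a point): Centre of the top of the red key (wakes the projector): a round cap 34 mm across in a black housing 50 mm across, its top 36 mm above the table when up, 28 mm when fully down.
- key_red (a joint): How far the red key is pressed, in m: 0 up, 0.008 fully down. A spring pushes it back up when released; fully down takes 5 N (it starts to move at 1.5 N).
- key_blue_top (a point): Centre of the top of the blue key (dims the room lights): a round cap 34 mm across in a black housing 50 mm across, its top 36 mm above the table when up, 28 mm when fully down.
- key_blue (a joint): How far the blue key is pressed, in m: 0 up, 0.008 fully down. A spring pushes it back up when released; fully down takes 5 N (it starts to move at 1.5 N).
- key_green_top (a point): Centre of the top of the green key (starts the film): a round cap 34 mm across in a black housing 50 mm across, its top 36 mm above the table when up, 28 mm when fully down.
- key_green (a joint): How far the green key is pressed, in m: 0 up, 0.008 fully down. A spring pushes it back up when released; fully down takes 5 N (it starts to move at 1.5 N).
- key_white_top (a point): Centre of the top of the white key (house lights full on: not to be pressed): a round cap 34 mm across in a black housing 50 mm across, its top 36 mm above the table when up, 28 mm when fully down.
- key_white (a joint): How far the white key is pressed, in m: 0 up, 0.008 fully down. A spring pushes it back up when released; fully down takes 5 N (it starts to move at 1.5 N).
- diffuser_mid (a point): Centre of the amber glass body of a loose reed diffuser, half-way up: 62 mm square, 85 mm high, thin reeds up to 200 mm above the table. Bystander.
- remote_mid (a point): Centre of a loose black remote control lying flat, 170 by 45 by 18 mm, long along its x. Bystander.
- tumbler_mid (a point): Centre, half-way up, of a loose blue ceramic tumbler, 76 mm across, 90 mm high. Bystander.
There are look-alikes about, which are no part of the job. Leave any purple or turquoise look-alike of the part that bears remote_mid alone.

How it is judged:
By the outcome, as a careful person would: the job done as asked, in the order asked, and still so for the second after the job is handed in, with the robot touching nothing.
It also fails if it takes over 51 s, if anything falls off the work surface, if the arm or the gripper's body presses on something with over 40 N, if the wrist force passes 120 N, or if a joint passes its speed limit or range.

### The arm

A 6-joint arm with a two-finger parallel gripper is mounted at the origin on the work surface. World frame = base frame: x ahead of the robot, y to its left, z up, the work surface at z = 0. Lengths are in mm, angles in rad, forces in N, time in s.
With the tool pointing down it reaches from about 275 to 825 mm from the base axis. Payload 5.2 kg.
Tool frame: the origin (TCP) lies on the centre line of the jaws, within the pads' length; the fingertips stand 8 mm ahead of it and the grasp point (between the pads) lies 11 mm behind it; z points along the fingers, y is the line along which they close (so a half turn about z gives the same grasp; the last joint's range is limited). The gripper opens to 93 mm and grips with 3 to 60 N. Pads are 15 mm wide; open, the fingers measure 128 mm over their backs; the gripper's body (75 mm by 188 mm) begins 65 mm behind the grasp point.
Start: joints at [-1.502, 0.259, 1.535, -0, 1.348, -0.203], TCP at [147.677, -529.808, 226.653] pointing down, gripper open.
Joint ranges: [-3.14, 3.14], [-0.91, 2.08], [0.19, 2.58], [-1.22, 4.36], [0.22, 2.71], [-3.12, 3.12]. Speed limits (rad/s): [2.57, 2.57, 3.14, 3.14, 3.14, 3.14].

### API

Orientations are given as a unit quaternion [x, y, z, w].
In Python, from workcell import monitor, grab_frame, workorder gives the robot as it stands.
- The arm moves only by the tool arm_command, never from a script. Its argument "motion" is a list of rows, each a list of 6 numbers: the shift along the tool's x, y, z in units of 30 mm (1.0 is 30 mm), then the turn, a rotation vector about the tool's x, y, z in units of 8 degrees (1.0 is 8 degrees). A call has 1 to 8 rows; each row shifts and turns the commanded pose from where the row before left it, along the tool's axes as they then stand; what a row does not reach is not made up. A row lasts 1/10 s, in which the tool goes at most 50 mm and 8.59 degrees, less where a joint would pass 70% of its speed; a pose out of reach is approached as far as the arm can. A call is refused whole if a number of a shift passes 1 or a number of a turn 1, either way. A call with a gripper value outside its range is refused whole. "grip" is the closure in counts, from 0 (fully open) to 255 (shut), set as the call begins (left out, the last holds). The fingers move at their own pace and stop on an object; "newtons" is the grip in N (left out, the last holds). Time passes only in rows, so rows that do not move let the fingers close. It gives the time, the measured TCP pose, the force, the opening and the grip force at its end, in the units of the state.
- monitor.sense(): the state, without advancing time (a new reading comes with each control period).
- grab_frame(name): name is "scene" or "top" or "wrist"; returns a dict with "color" (420x560x3 uint8, blue, green, red), "z_map" (420x560 float32, mm along the optical axis (not along the pixel's ray), 0 where there is no reading), "fx", "fy", "cx", "cy" (pixels), "R" (3x3) and "t" (3): a world point X has camera coordinates R X + t. Camera axes: x right, y down, z forward; pixel columns grow to the right and rows downward; lengths in mm; the calibration is good to about 2 mm. The wrist camera is an equidistant fisheye: a pixel r from the principal point sees the ray r / f radians off the axis. A picture is of the moment at which its call begins.
- workorder.close_job(): hands the job in; it is judged then, once.
The state is a dict: "time": time; "joints": joint angles; "dq": joint speeds; "tau": joint torques, N m; "ee_pos": TCP position; "orientation": TCP orientation; "force": force on the tool from outside, world axes, zero at the start; "ft_torque": the same for the moment, N m; "gripper_width": opening from 0.0 (shut) to 1.0 (fully open); "grip_force": force on a finger pad.
Only numpy, scipy, OpenCV 4.12 (cv2) and the standard library are available. Lean on these libraries where they do the work, as an engineer would, in place of code of your own. Each camera call takes 0.05 s, during which the arm holds its last target. There are 200 camera calls.

## Working session

There is one attempt and no reset: what is moved stays moved. The work goes in short steps, Python scripts to look and compute and a tool call to move; the robot and the scene stay as the last step left them, time stands still between calls to the robot, and variables do not carry over. Pictures are saved under pics/ and viewed, at most 10 in all, crops included, and the job is handed in when it is done.

Besides the shell and the picture viewer there is one more tool, called after "Emit:" as a command line: name --pt "numbers of a row" for each row, then --argument value for the rest. arm_command: Moves the arm, as the interface text tells. Its arguments: {"type":"object","properties":{"motion":{"type":"array","items":{"type":"array","items":{"type":"number"}}},"grip":{"type":"number"},"newtons":{"type":"number"}},"required":["motion"]}

```bash
mkdir -p pics; python3 - <<'E'
from workcell import monitor, grab_frame
import cv2,pickle
s=monitor.sense();print({k:s[k] for k in('time','ee_pos','orientation','force','gripper_width')})
for n in('top','scene'):
    f=grab_frame(n);cv2.imwrite(f'pics/{n}0.png',f['color']);pickle.dump(f,open(f'{n}0.pkl','wb'));print(n,f['fx'],f['R'],f['t'])
E
```

```text
{'time': 0.0, 'ee_pos': array([ 147.62636343, -529.27500345,  225.85278345]), 'orientation': array([ 9.90779206e-01,  1.35483500e-01,  3.61113584e-05, -8.85791917e-04]), 'force': array([ 0.82173137,  0.00783819, -0.09827719]), 'gripper_width': 0.9984088506445787}
top 507.6973370129661 [[-0.02053162 -0.99977279 -0.00572852]
 [-0.98863189  0.02115578 -0.14886041]
 [ 0.14894778  0.00260706 -0.98884163]] [  34.03456605  566.60760144 1026.36023675]
scene 443.1005293501534 [[-0.78118416  0.62401767 -0.01879505]
 [ 0.42447664  0.50882861 -0.74894127]
 [-0.45778913 -0.59303912 -0.66236978]] [ 421.57381351 -175.48458108 1255.49217575]
```

View pics/top0.png

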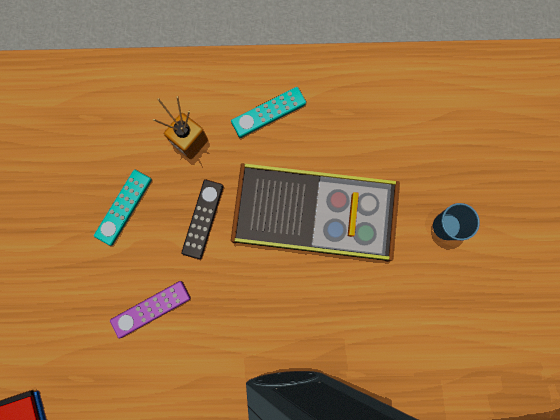

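View pics/scene0.png

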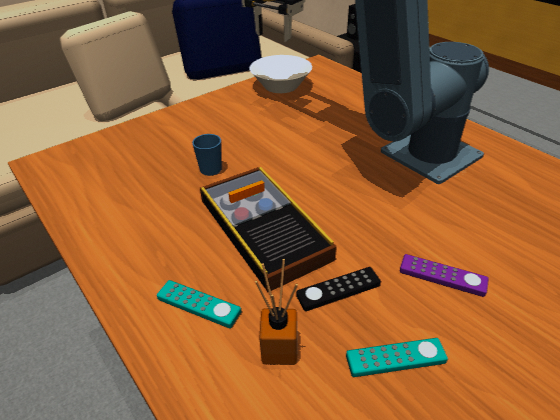

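Top view: desk deck on the left (world +y), key bay on the right. Keys: red at (338,200), white (368,203), blue (334,230), green (365,233). The orange rib is at (353,214), the yellow strips run along the long edges, and the tumbler is at (457,222). The scene view agrees.

```bash
cat >h.py <<'E'
import numpy as np,cv2
def ray(f,u,v,z):
    d=f['R'].T@np.array([(u-f['cx'])/f['fx'],(v-f['cy'])/f['fy'],1]);c=-f['R'].T@f['t']
    return c+d*(z-c[2])/d[2]
E
python3 - <<'E'
from h import *
import pickle
f=pickle.load(open('top0.pkl','rb'));hsv=cv2.cvtColor(f['color'],cv2.COLOR_BGR2HSV)
roi=np.zeros(hsv.shape[:2],np.uint8);roi[155:270,225:405]=255
m=cv2.inRange(hsv,(24,110,90),(36,255,255))&roi
n,l,st,c=cv2.connectedComponentsWithStats(m)
pts=[]
for i in range(1,n):
    if st[i,4]>100:
        v,u=np.where(l==i);P=np.array([ray(f,a,b,51)[:2] for a,b in zip(u,v)])
        (cx,cy),wh,a=cv2.minAreaRect(P.astype(np.float32));q=cv2.fitLine(P.astype(np.float32),cv2.DIST_L2,0,.01,.01).ravel()
        print('strip',st[i],cx,cy,wh,a,np.degrees(np.arctan2(q[1],q[0])))
m=cv2.inRange(hsv,(12,180,150),(26,255,255));m2=np.zeros_like(m);m2[185:242,343:363]=m[185:242,343:363]
n,l,st,c=cv2.connectedComponentsWithStats(m2)
for i in range(1,n):
    if st[i,4]>50:print('rib',st[i],c[i],ray(f,*c[i],70))
print(hsv[214,353],hsv[170,300])
for k,(u,v) in dict(red=(338,200),white=(368.5,203.5),blue=(334.5,230),green=(365,233)).items():
    print(k,ray(f,u,v,36))
print('tumbler',ray(f,460,218,90))
E
```

```text
strip [245 164 151  20 493] 629.9935913085938 -66.31954956054688 (318.052490234375, 7.521751403808594) 81.98836517333984 81.99821
strip [350 192   8  43 173] 544.8572998046875 -133.65225219726562 (8.819726943969727, 88.77376556396484) 82.15319061279297 -7.85004
strip [235 238 155  22 505] 473.28265380859375 -44.5474853515625 (319.37432861328125, 6.903476238250732) 82.01952362060547 82.00589
rib [349 192   9  44 214] [353.38785047 213.41121495] [ 541.58722831 -130.84865776   70.        ]
[ 25 252 183] [ 30 137 184]
red [ 575.34781854 -104.44514049   36.        ]
white [ 566.46588706 -168.66481378   36.        ]
blue [511.71173156 -94.67185189  36.        ]
green [ 504.04636188 -158.38992346   36.        ]
tumbler [ 525.21419101 -340.39038237   90.        ]
```

Emit:
arm_command --pt "0 0 0 0 0 0.98" --pt "0 0 0 0 0 0.98" --pt "0 0 0 0 0 0.98" --pt "0.8 -1 0 0 0 0" --pt "0.8 -1 0 0 0 0" --pt "0.8 -1 0 0 0 0" --pt "0.8 -1 0 0 0 0" --pt "0.8 -1 0 0 0 0" --grip 255 --newtons 20

```text
time: 0.9
ee_pos: [288.0, -396.4, 226.3]
orientation: [0.998, -0.07, -0.0, -0.0]
force: [-0.1, 0.0, 0.3]
gripper_width: 0.359
grip_force: 0.0
```

Emit:
arm_command --pt "0.8 -1 0 0 0 0" --pt "0.8 -1 0 0 0 0" --pt "0.8 -1 0 0 0 0" --pt "0.8 -1 0 0 0 0" --pt "0.8 -1 0 0 0 0" --pt "0.8 -1 0 0 0 0" --pt "0.8 -1 0 0 0 0" --pt "0 0 0 0 0 0"

```text
time: 1.7
ee_pos: [485.0, -209.7, 226.2]
orientation: [0.998, -0.067, 0.0, -0.001]
force: [0.3, -0.8, 0.4]
gripper_width: 0.004
grip_force: 0.0
```

```bash
cat >>h.py <<'E'
from workcell import monitor
from scipy.spatial.transform import Rotation
C=np.array([551.4,-55.3]);X=np.array([.990,-.139]);Y=np.array([.139,.990])
def st():
    s=monitor.sense();p=s['ee_pos'];d=p[:2]-C
    print('t',s['time'],'desk xy',np.round([d@X,d@Y],1),'z',p[2].round(1),'F',np.round(s['force'],1),'gw',round(s['gripper_width'],2),'toolx',Rotation.from_quat(s['orientation']).as_matrix()[:,0].round(3))
E
python3 -c "
from h import *;st()"
```

```text
t 1.7 desk xy [ -44.3 -162.1] z 226.2 F [ 0.3 -0.8  0.4] gw 0.0 toolx [ 0.991 -0.134  0.   ]
```

Emit:
arm_command --pt "0.75 -0.73 0 0 0 0" --pt "0.75 -0.73 0 0 0 0" --pt "0 0 1 0 0 0" --pt "0 0 1 0 0 0" --pt "0 0 1 0 0 0" --pt "0 0 1 0 0 0" --pt "0 0 1 0 0 0" --pt "0 0 0 0 0 0"

```text
time: 2.5
ee_pos: [529.7, -174.9, 72.5]
orientation: [0.998, -0.07, -0.004, -0.002]
force: [0.4, -0.9, -0.7]
gripper_width: 0.007
grip_force: 0.0
```

```bash
python3 - <<'E'
from h import *;st()
from workcell import grab_frame
cv2.imwrite('pics/w1.png',grab_frame('wrist')['color'])
E
```

```text
t 2.5 desk xy [  -4.9 -121.4] z 72.5 F [ 0.4 -0.9 -0.7] gw 0.01 toolx [ 0.99  -0.139 -0.009]
```

View pics/w1.png

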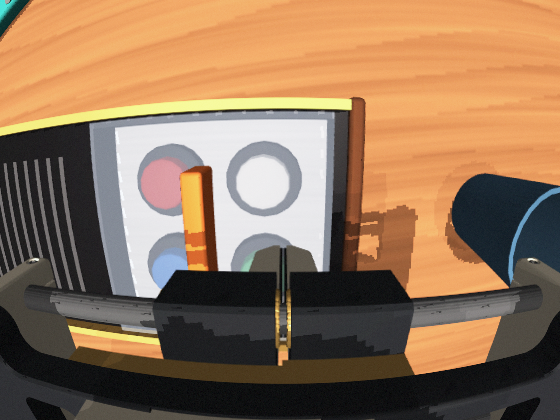

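The wrist view shows the closed fingers at (283,270), right of the orange rib (197,220) over the plate. The cover is practically shut.

Emit:
arm_command --pt "0.15 0 0.25 0 0 0" --pt "0 -0.5 0 0 0 0" --pt "0 -0.4 0 0 0 0" --pt "0 -0.5 0 0 0 0" --pt "0 -0.6 0 0 0 0" --pt "0 -0.6 0 0 0 0" --pt "0 -0.6 0 0 0 0" --pt "0 -0.6 0 0 0 0"

```text
time: 3.35
ee_pos: [554.5, -62.3, 70.2]
orientation: [0.998, -0.069, 0.001, 0.001]
force: [1.0, -2.8, 0.1]
gripper_width: 0.005
grip_force: 1.4
```

Emit:
arm_command --pt "0 -0.6 0 0 0 0" --pt "0 -0.5 0 0 0 0" --pt "0 -0.4 0 0 0 0" --pt "0 0 0 0 0 0"

```text
time: 3.75
ee_pos: [559.6, -16.9, 69.4]
orientation: [0.998, -0.068, -0.0, -0.0]
force: [-0.7, 0.8, -0.3]
gripper_width: 0.006
grip_force: 0.0
```

```bash
python3 - <<'E'
from h import *;st()
from workcell import grab_frame
cv2.imwrite('pics/t2.png',grab_frame('top')['color'][130:290,200:440].repeat(3,0).repeat(3,1))
E
```

```text
t 3.75 desk xy [ 2.8 39.2] z 69.4 F [-0.7  0.8 -0.3] gw 0.01 toolx [ 0.991 -0.136 -0.   ]
```

View pics/t2.png

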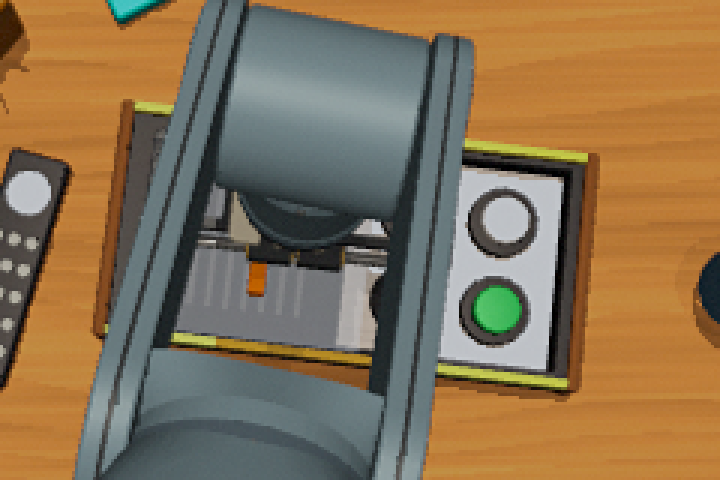

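The cover is mostly open: the rib is at (258,280) in the crop. I'll creep on to the stop.

Emit:
arm_command --pt "0 -0.2 0.1 0 0 0" --pt "0 -0.15 0 0 0 0" --pt "0 -0.1 0 0 0 0" --pt "0 0 0 0 0 0"

```text
time: 4.2
ee_pos: [561.3, -5.5, 65.8]
orientation: [0.998, -0.069, -0.0, -0.0]
force: [0.2, -0.1, -0.9]
gripper_width: 0.008
grip_force: 0.1
```

```bash
python3 -c "
from h import *;st()"
```

```text
t 4.2 desk xy [ 2.9 50.7] z 65.8 F [ 0.2 -0.1 -0.9] gw 0.01 toolx [ 0.99  -0.138 -0.001]
```

Emit:
arm_command --pt "0 -0.1 0 0 0 0" --pt "0 -0.1 0 0 0 0" --pt "0 -0.07 0 0 0 0"

```text
time: 4.5
ee_pos: [561.7, -3.5, 66.0]
orientation: [0.998, -0.068, -0.001, 0.005]
force: [-5.7, -30.0, -1.0]
gripper_width: 0.009
grip_force: 14.8
```

Emit:
arm_command --pt "0 -0.07 0 0 0 0" --pt "0 -0.05 0 0 0 0"

```text
time: 4.7
ee_pos: [561.7, -3.3, 66.1]
orientation: [0.998, -0.068, -0.002, 0.007]
force: [-8.0, -40.1, -0.1]
gripper_width: 0.002
grip_force: 20.2
```

Hit the stop (force rising). Cover fully open; over to the red key.

Emit:
arm_command --pt "0 0.5 0 0 0 0" --pt "0 0.5 -0.3 0 0 0" --pt "0.33 0.9 0 0 0 0" --pt "0.33 0.9 0 0 0 0" --pt "0.31 0.8 0 0 0 0" --pt "0 0 0 0 0 0" --pt "0 0 0 0 0 0"

```text
time: 5.4
ee_pos: [577.1, -105.2, 75.5]
orientation: [0.998, -0.07, 0.0, -0.0]
force: [-0.2, -0.3, -0.4]
gripper_width: 0.005
grip_force: 0.0
```

```bash
python3 - <<'E'
from h import *;st()
from workcell import grab_frame
cv2.imwrite('pics/w3.png',grab_frame('wrist')['color'])
E
```

```text
t 5.4 desk xy [ 32.4 -45.8] z 75.5 F [-0.2 -0.3 -0.4] gw 0.0 toolx [ 0.99 -0.14  0.  ]
```

View pics/w3.png

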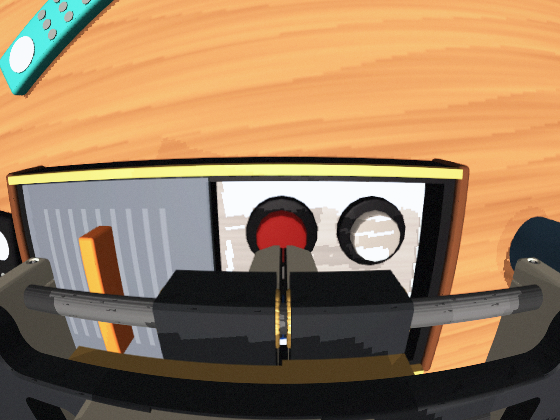

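The fingers are centred over the red key (282,230), and the cover is open on the left.

Emit:
arm_command --pt "0 0 0.6 0 0 0" --pt "0 0 0.35 0 0 0" --pt "0 0 0.2 0 0 0" --pt "0 0 0.15 0 0 0" --pt "0 0 0 0 0 0"

```text
time: 5.95
ee_pos: [576.7, -104.0, 36.6]
orientation: [0.998, -0.069, -0.001, -0.001]
force: [-2.6, 2.7, 4.7]
gripper_width: 0.004
grip_force: 2.3
```

Emit:
arm_command --pt "0 0 0.07 0 0 0" --pt "0 0 0 0 0 0"

```text
time: 6.15
ee_pos: [576.9, -104.1, 36.1]
orientation: [0.998, -0.069, -0.0, -0.0]
force: [-5.8, 4.2, 15.5]
gripper_width: 0.007
grip_force: 7.9
```

Emit:
arm_command --pt "0 0 0 0 0 0" --pt "0 0 0 0 0 0" --pt "0 0 0 0 0 0" --pt "0 0 0 0 0 0" --pt "0 0 -0.7 0 0 0" --pt "0 0 -0.67 0 0 0" --pt "-0.7 0 0 0 0 0" --pt "-0.7 0 0 0 0 0"

```text
time: 6.95
ee_pos: [536.1, -99.4, 76.1]
orientation: [0.998, -0.069, 0.001, 0.0]
force: [-0.3, 0.6, -1.0]
gripper_width: 0.004
grip_force: 0.0
```

Emit:
arm_command --pt "-0.73 0 0 0 0 0" --pt "0 0 0 0 0 0" --pt "0 0 0 0 0 0"

```text
time: 7.25
ee_pos: [514.5, -96.4, 75.6]
orientation: [0.998, -0.069, 0.001, 0.0]
force: [1.3, -0.2, 0.1]
gripper_width: 0.007
grip_force: 0.0
```

```bash
python3 - <<'E'
from h import *;st()
from workcell import grab_frame
cv2.imwrite('pics/w4.png',grab_frame('wrist')['color'])
E
```

```text
t 7.25 desk xy [-30.8 -45.8] z 75.6 F [ 1.3 -0.2  0.1] gw 0.01 toolx [ 0.99  -0.138  0.002]
```

View pics/w4.png

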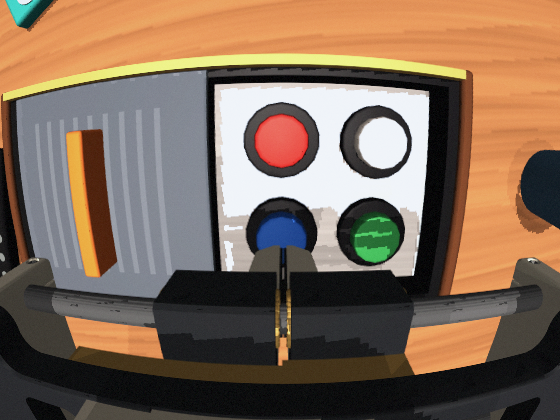

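The fingers are centred over blue (282,235), and red has sprung back up. Same press: 1.37 down, hold, lift.

Emit:
arm_command --pt "0 0 0.6 0 0 0" --pt "0 0 0.35 0 0 0" --pt "0 0 0.25 0 0 0" --pt "0 0 0.18 0 0 0" --pt "0 0 0 0 0 0" --pt "0 0 0 0 0 0"

```text
time: 7.9
ee_pos: [514.7, -96.5, 36.0]
orientation: [0.998, -0.069, 0.001, 0.0]
force: [-6.7, 2.0, 20.7]
gripper_width: 0.006
grip_force: 10.5
```

Emit:
arm_command --pt "0 0 0 0 0 0" --pt "0 0 0 0 0 0" --pt "0 0 0 0 0 0" --pt "0 0 0 0 0 0" --pt "0 0 -0.7 0 0 0" --pt "0 0 -0.68 0 0 0" --pt "0 0.7 0 0 0 0" --pt "0 0.7 0 0 0 0"

```text
time: 8.7
ee_pos: [508.8, -138.2, 76.0]
orientation: [0.998, -0.068, 0.001, 0.0]
force: [1.5, 0.4, -0.0]
gripper_width: 0.005
grip_force: 0.0
```

Emit:
arm_command --pt "-0.04 0.73 0 0 0 0" --pt "0 0 0 0 0 0" --pt "0 0 0 0 0 0"

```text
time: 9.0
ee_pos: [503.8, -159.4, 74.9]
orientation: [0.998, -0.07, -0.0, -0.0]
force: [-0.2, 0.6, 0.5]
gripper_width: 0.004
grip_force: 0.0
```

```bash
python3 -c "
from h import *;st()"
```

```text
t 9.0 desk xy [ -32.7 -109.7] z 74.9 F [-0.2  0.6  0.5] gw 0.0 toolx [ 0.99 -0.14 -0.  ]
```

Emit:
arm_command --pt "0 0 0.6 0 0 0" --pt "0 0 0.35 0 0 0" --pt "0 0 0.25 0 0 0" --pt "0 0 0.18 0 0 0" --pt "0 0 0 0 0 0" --pt "0 0 0 0 0 0"

```text
time: 9.6
ee_pos: [503.5, -158.2, 36.0]
orientation: [0.998, -0.069, -0.0, -0.0]
force: [-6.7, 6.1, 23.2]
gripper_width: 0.004
grip_force: 11.6
```

Emit:
arm_command --pt "0 0 0 0 0 0" --pt "0 0 0 0 0 0" --pt "0 0 0 0 0 0" --pt "0 0 0 0 0 0" --pt "0 0 -0.8 0 0 0" --pt "0 0 -1 0 0 0" --pt "0 0 -0.8 0 0 0" --pt "0.35 -0.7 0 0 0 0"

```text
time: 10.4
ee_pos: [518.8, -142.1, 115.3]
orientation: [0.998, -0.07, 0.003, 0.002]
force: [0.9, -0.0, -0.9]
gripper_width: 0.007
grip_force: 0.0
```

Emit:
arm_command --pt "0.35 -1 0 0 0 0" --pt "0.37 -1 0 0 0 0" --pt "0 -1 0 0 0 0" --pt "0 -1 0 0 0 0" --pt "0 -1 0 0 0 0" --pt "0 -1 0 0 0 0" --pt "0 -0.6 0 0 0 0" --pt "0 0 0 0 0 0"

```text
time: 11.2
ee_pos: [565.8, 55.8, 111.6]
orientation: [0.998, -0.068, -0.0, -0.0]
force: [-0.5, -0.6, 0.2]
gripper_width: 0.008
grip_force: 0.0
```

```bash
python3 - <<'E'
from h import *;st()
from workcell import grab_frame
cv2.imwrite('pics/w5.png',grab_frame('wrist')['color'])
E
```

```text
t 11.2 desk xy [ -1.2 112. ] z 111.6 F [-0.5 -0.6  0.2] gw 0.01 toolx [ 0.991 -0.135 -0.   ]
```

View pics/w5.png

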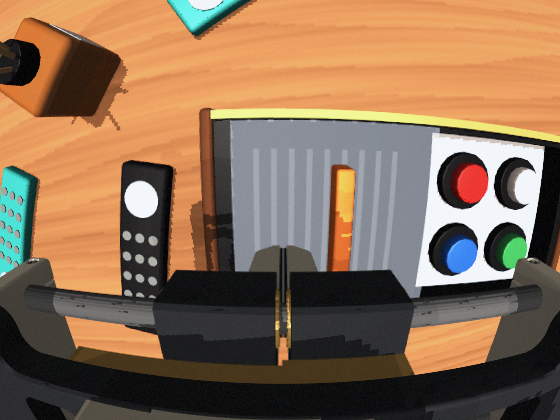

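The fingers are left of the rib (343,220), clear of the diffuser and remote, and all keys are up. Next: descend and push the cover shut.

Emit:
arm_command --pt "0 0 0.8 0 0 0" --pt "0 0 0.73 0 0 0" --pt "0 0 0 0 0 0" --pt "0 0.35 0 0 0 0" --pt "0 0.4 0 0 0 0" --pt "0 0.5 0 0 0 0" --pt "0 0.6 0 0 0 0" --pt "0 0.6 0 0 0 0"

```text
time: 12.05
ee_pos: [556.0, -21.3, 66.8]
orientation: [0.998, -0.07, 0.001, -0.0]
force: [0.7, 2.4, -1.3]
gripper_width: 0.007
grip_force: 1.3
```

Emit:
arm_command --pt "0 0.6 0 0 0 0" --pt "0 0.6 0 0 0 0" --pt "0 0.6 0 0 0 0" --pt "0 0.5 0 0 0 0" --pt "0 0.4 0 0 0 0" --pt "0 0.25 0 0 0 0" --pt "0 0 0 0 0 0"

```text
time: 12.75
ee_pos: [543.4, -108.8, 66.1]
orientation: [0.998, -0.07, 0.0, 0.0]
force: [-0.2, 0.6, 0.1]
gripper_width: 0.006
grip_force: 0.0
```

```bash
python3 -c "
from h import *;st()"
```

```text
t 12.75 desk xy [ -0.5 -54.1] z 66.1 F [-0.2  0.6  0.1] gw 0.01 toolx [ 0.99  -0.139  0.   ]
```

Emit:
arm_command --pt "0 0.1 0 0 0 0" --pt "0 0.1 0 0 0 0" --pt "0 0.08 0 0 0 0"

```text
time: 13.05
ee_pos: [542.7, -110.7, 65.9]
orientation: [0.998, -0.07, 0.0, -0.004]
force: [5.4, 23.8, 5.5]
gripper_width: 0.006
grip_force: 12.3
```

Emit:
arm_command --pt "0 0.06 0 0 0 0" --pt "0 0.05 0 0 0 0"

```text
time: 13.25
ee_pos: [542.7, -110.9, 66.0]
orientation: [0.998, -0.07, 0.0, -0.006]
force: [8.3, 32.2, 7.1]
gripper_width: 0.004
grip_force: 16.7
```

Hard stop at shut. Back off, lift, move aside and verify.

Emit:
arm_command --pt "0 -0.5 0 0 0 0" --pt "0 -0.5 0 0 0 0" --pt "0 0 -1 0 0 0" --pt "0 0 -1 0 0 0" --pt "0 0 -1 0 0 0" --pt "0 0 -1 0 0 0" --pt "-0.7 0 -0.5 0 0 0" --pt "-0.9 0 0 0 0 0"

```text
time: 14.05
ee_pos: [500.1, -83.2, 203.3]
orientation: [0.998, -0.069, 0.003, 0.001]
force: [-0.4, -0.4, -0.1]
gripper_width: 0.006
grip_force: 0.0
```

Emit:
arm_command --pt "-1 0 0 0 0 0" --pt "-1 0 0 0 0 0" --pt "-1 0 0 0 0 0" --pt "-1 0 0 0 0 0" --pt "-0.6 0 0 0 0 0" --pt "0 0 0 0 0 0" --pt "0 0 0 0 0 0"

```text
time: 14.75
ee_pos: [362.4, -63.7, 201.2]
orientation: [0.998, -0.069, 0.001, 0.0]
force: [-0.2, -0.1, -0.0]
gripper_width: 0.007
grip_force: 0.0
```

```bash
python3 - <<'E'
from h import *;st()
from workcell import grab_frame
a=grab_frame('top')['color'];b=grab_frame('scene')['color'];cv2.imwrite('pics/f.png',np.vstack([a[60:350,50:500],b[110:400,100:550]]))
E
```

```text
t 14.75 desk xy [-186.   -34.6] z 201.2 F [-0.2 -0.1 -0. ] gw 0.01 toolx [ 0.99  -0.138  0.002]
```

View pics/f.png

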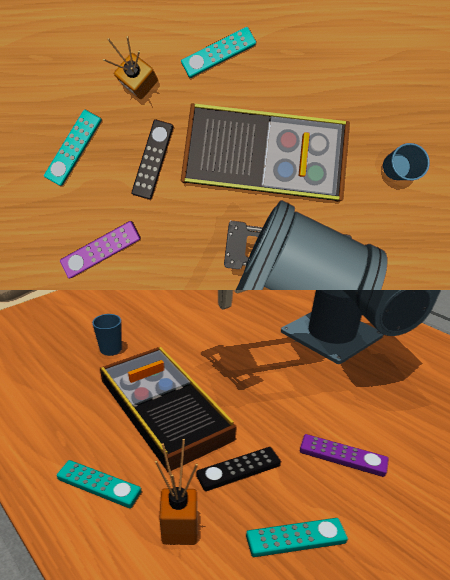

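The cover is shut: the rib is at (304,154) in the crop, i.e. (354,214) in the full frame. The bystanders haven't moved and the arm is clear.

```bash
python3 -c "
from workcell import workorder;print(workorder.close_job())"
```

```text
the job is handed in; nothing more can be done
None
```

I opened the cover to its stop, pressed red, blue and green in that order (each held down about half a second), shut the cover to its stop and handed the job in at about 15 s. The white key and the bystanders were not touched.

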